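# Re-rack the hole saws in reverse order

### The job

The next panel is drilled in the opposite sequence, so move the four hole saws from their plywood tray to the empty tray, one to a compartment and in reverse order: the saw that now stands farthest left goes into the far right compartment, the next one beside it, and so on, left and right as the robot sees them looking out from its base. Keep each saw upright on the way and leave it standing on the compartment's floor, shank up, let go and at rest.

Things in the scene. Friction and masses are not known exactly. Their poses are not given: they have to be found in the camera images.
- full_tray: Fixed plywood tray, holds the saws at the start. Row of 4 compartments, 64 x 64 mm inside, centres at its x = 0, y = -102, -34, 34, 102 mm; walls 4 thick, floor top at z = 6, rim at 20; 276 long (y), 72 wide, plus a ledge 50 deep, 6 high along its -x side with the plugs. Origin: row centre, on the bench. z up, y to the robot's left, turned up to 0.25 rad. On the bench's left or right half.
- empty_tray: Fixed white laminate tray, empty at the start, no ledge; same row of 4 compartments: 64 x 64 mm inside, centres at its x = 0, y = -102, -34, 34, 102 mm; walls 4 thick, floor top at z = 6, rim at 20; 276 long (y), 72 wide. Origin: row centre, on the bench. z up, y to the robot's left, turned up to 0.25 rad. On the half of the bench beside the full tray.
- saw24: Hole saw, smallest of four, loose: dark steel cup 24 mm in diameter and 40 mm high standing teeth down, with a round steel shank, 10 mm in diameter, 36 mm long, pointing up from its top (whole height 76 mm; collar 18 mm wide, 3 mm high at the shank's foot). Mass about 120 g. Origin: centre of the cup's underside; z along the shank, up.
- saw32: Hole saw, second smallest of four, loose: dark steel cup 32 mm in diameter and 40 mm high standing teeth down, with a round steel shank, 10 mm in diameter, 36 mm long, pointing up from its top (whole height 76 mm; collar 18 mm wide, 3 mm high at the shank's foot). Mass about 140 g. Origin: centre of the cup's underside; z along the shank, up.
- saw40: Hole saw, second largest of four, loose: dark steel cup 40 mm in diameter and 40 mm high standing teeth down, with a round steel shank, 10 mm in diameter, 36 mm long, pointing up from its top (whole height 76 mm; collar 18 mm wide, 3 mm high at the shank's foot). Mass about 160 g. Origin: centre of the cup's underside; z along the shank, up.
- saw48: Hole saw, largest of four, loose: dark steel cup 48 mm in diameter and 40 mm high standing teeth down, with a round steel shank, 10 mm in diameter, 36 mm long, pointing up from its top (whole height 76 mm; collar 18 mm wide, 3 mm high at the shank's foot). Mass about 180 g. Origin: centre of the cup's underside; z along the shank, up.
- plug24: Wooden plug, a dark disc 20 mm in diameter and 6 mm thick, glued to the full tray's ledge 61 mm in front (-x in the tray's frame) of where the 24 mm saw stands at the start; it shows which compartment that saw came from. Does not move. Origin: centre of its underside.
- plug32: Wooden plug, a dark disc 28 mm in diameter and 6 mm thick, glued to the full tray's ledge 61 mm in front (-x in the tray's frame) of where the 32 mm saw stands at the start; it shows which compartment that saw came from. Does not move. Origin: centre of its underside.
- plug40: Wooden plug, a dark disc 36 mm in diameter and 6 mm thick, glued to the full tray's ledge 61 mm in front (-x in the tray's frame) of where the 40 mm saw stands at the start; it shows which compartment that saw came from. Does not move. Origin: centre of its underside.
- plug48: Wooden plug, a dark disc 44 mm in diameter and 6 mm thick, glued to the full tray's ledge 61 mm in front (-x in the tray's frame) of where the 48 mm saw stands at the start; it shows which compartment that saw came from. Does not move. Origin: centre of its underside.
Not all that is in view belongs to the job. What is shaped like the saw40 but purple is not meant.

How it is judged (in metres and radians):
At the end, for the whole second after the job is handed in: Each saw stands in the empty tray in the compartment mirroring the one it came from (y in the full tray becomes -y; its plug shows y), within 23 mm of that compartment's centre in x and y, on its floor within 4 mm, upright within 0.12 rad, at rest (below 0.02 m/s, 0.2 rad/s) (((y of plug24 in the frame of full_tray between -0.122 and -0.082 m and y of saw24 in the frame of empty_tray between 0.079 and 0.125 m) or (y of plug24 in the frame of full_tray between -0.054 and -0.014 m and y of saw24 in the frame of empty_tray between 0.011 and 0.057 m) or (y of plug24 in the frame of full_tray between 0.014 and 0.054 m and y of saw24 in the frame of empty_tray between -0.057 and -0.011 m) or (y of plug24 in the frame of full_tray between 0.082 and 0.122 m and y of saw24 in the frame of empty_tray between -0.125 and -0.079 m)) and x of saw24 in the frame of empty_tray between -0.023 and 0.023 m and z of saw24 in the frame of empty_tray between 0.002 and 0.01 m and angle between each of saw24, saw32, saw40, saw48's own z axis and vertical below 0.12 rad and linear speed of each of saw24, saw32, saw40, saw48 below 0.02 m/s and angular speed of each of saw24, saw32, saw40, saw48 below 0.2 rad/s and ((y of plug32 in the frame of full_tray between -0.122 and -0.082 m and y of saw32 in the frame of empty_tray between 0.079 and 0.125 m) or (y of plug32 in the frame of full_tray between -0.054 and -0.014 m and y of saw32 in the frame of empty_tray between 0.011 and 0.057 m) or (y of plug32 in the frame of full_tray between 0.014 and 0.054 m and y of saw32 in the frame of empty_tray between -0.057 and -0.011 m) or (y of plug32 in the frame of full_tray between 0.082 and 0.122 m and y of saw32 in the frame of empty_tray between -0.125 and -0.079 m)) and x of saw32 in the frame of empty_tray between -0.023 and 0.023 m and z of saw32 in the frame of empty_tray between 0.002 and 0.01 m and ((y of plug40 in the frame of full_tray between -0.122 and -0.082 m and y of saw40 in the frame of empty_tray between 0.079 and 0.125 m) or (y of plug40 in the frame of full_tray between -0.054 and -0.014 m and y of saw40 in the frame of empty_tray between 0.011 and 0.057 m) or (y of plug40 in the frame of full_tray between 0.014 and 0.054 m and y of saw40 in the frame of empty_tray between -0.057 and -0.011 m) or (y of plug40 in the frame of full_tray between 0.082 and 0.122 m and y of saw40 in the frame of empty_tray between -0.125 and -0.079 m)) and x of saw40 in the frame of empty_tray between -0.023 and 0.023 m and z of saw40 in the frame of empty_tray between 0.002 and 0.01 m and ((y of plug48 in the frame of full_tray between -0.122 and -0.082 m and y of saw48 in the frame of empty_tray between 0.079 and 0.125 m) or (y of plug48 in the frame of full_tray between -0.054 and -0.014 m and y of saw48 in the frame of empty_tray between 0.011 and 0.057 m) or (y of plug48 in the frame of full_tray between 0.014 and 0.054 m and y of saw48 in the frame of empty_tray between -0.057 and -0.011 m) or (y of plug48 in the frame of full_tray between 0.082 and 0.122 m and y of saw48 in the frame of empty_tray between -0.125 and -0.079 m)) and x of saw48 in the frame of empty_tray between -0.023 and 0.023 m and z of saw48 in the frame of empty_tray between 0.002 and 0.01 m); the robot touches nothing.
It fails at once if The 24 mm saw is tipped over (more than 0.8 rad from upright) (angle between saw24's own z axis and vertical above 0.8 rad).
It fails at once if The 32 mm saw is tipped over (more than 0.8 rad from upright) (angle between saw32's own z axis and vertical above 0.8 rad).
It fails at once if The 40 mm saw is tipped over (more than 0.8 rad from upright) (angle between saw40's own z axis and vertical above 0.8 rad).
It fails at once if The 48 mm saw is tipped over (more than 0.8 rad from upright) (angle between saw48's own z axis and vertical above 0.8 rad).
It also fails if it takes over 99 s, if anything falls off the work surface, if the arm or the gripper's body presses on something with over 40 N, if the wrist force passes 120 N, or if a joint passes its speed limit or range.

### The arm

A 7-joint arm with a two-finger parallel gripper is mounted at the origin on the work surface. World frame = base frame: x ahead of the robot, y to its left, z up, the work surface at z = 0. Lengths are in m, angles in degrees, forces in N, time in s.
With the tool pointing down it reaches from about 0.425 to 1.025 m from the base axis. Payload 9.4 kg.
Tool frame: the origin (TCP) lies between the finger pads; the fingertips stand 11 mm ahead of it and the grasp point (between the pads) lies 8 mm behind it (arm.tcp_to_tips is the distance from the TCP to the fingertips, in m); z points along the fingers, y is the line along which they close (so a half turn about z gives the same grasp; the last joint's range is limited). The gripper opens to 85 mm and grips with 20 to 120 N. Pads are 22 mm wide; open, the fingers measure 114 mm over their backs; the gripper's body (76 mm by 85 mm) begins 54 mm behind the grasp point. The pads swing forward as they close: fully open they stand 13 mm farther back than shut.
Start: joints at [-76.358, 34.337, -0.143, 91.639, 0.103, 54.024, -4.572], TCP at [0.224, 0.689, 0.242] pointing down, gripper open.
Joint ranges: [-147.43, 147.43], [-19.82, 112.94], [-74.19, 73.91], [6.32, 146.72], [-59.91, 239.91], [6.04, 106.73], [-150.56, 150.56]. Speed limits (degrees/s): [127.2, 127.2, 172.46, 172.46, 180, 180, 180].

### API

Orientations are given as a 3x3 rotation matrix whose columns are the frame's x, y, z axes.
In Python, from rig import arm gives the robot as it stands.
- The arm moves only by the tool play_rows, never from a script. Its argument "rows" is a list of rows, each an object of numbers: "fingers": the closure, from -1 (fully open) to 1 (shut); "dx", "dy", "dz": the shift along the tool's x, y, z in cm; "roll": the turn about the tool's z in rad. A call has 1 to 5 rows; each row shifts and turns the commanded pose from where the row before left it, along the tool's axes as they then stand; what a row does not reach is not made up. A row lasts 1/10 s, in which the tool goes at most 50 mm and 8.59 degrees, less where a joint would pass 70% of its speed; a pose out of reach is approached as far as the arm can. A call is refused whole if a number of a shift passes 5 or a number of a turn 0.15, either way. A call with a gripper value outside its range is refused whole. The fingers move at their own pace and stop on an object; the grip force is fixed at half the most. Time passes only in rows, so rows that do not move let the fingers close. It gives the time, the measured TCP pose, the force, the opening and the grip force at its end, in the units of the state.
- arm.get_state(): the state, without advancing time (a new reading comes with each control period).
- arm.grab_frame(name): name is "scene" or "top" or "wrist"; returns a dict with "frame" (480x640x3 uint8, blue, green, red), "depth" (480x640 float32, m along the optical axis (not along the pixel's ray), 0 where there is no reading), "vertical_fov" (degrees; the focal length in pixels is half the picture's height over the tangent of half this angle, whatever the lens; pixels are square), "cx", "cy" (the principal point, pixels), "R" (3x3) and "t" (3): a world point X has camera coordinates R X + t. Camera axes: x right, y down, z forward; pixel columns grow to the right and rows downward; lengths in m; the calibration is good to about 2 mm. The wrist camera is an equidistant fisheye: a pixel r from the principal point sees the ray r / f radians off the axis. A picture is of the moment at which its call begins.
- arm.sign_off(): hands the job in; it is judged then, once.
The state is a dict: "t": time; "q": joint angles; "qd": joint speeds; "joint_torque": joint torques, N m; "tcp_pos": TCP position; "tool_rot": TCP orientation; "wrist_force": force on the tool from outside, world axes, zero at the start; "ft_torque": the same for the moment, N m; "finger_gap": finger opening in m; "finger_force": force on a finger pad.
Only numpy, scipy, OpenCV 4.12 (cv2) and the standard library are available. Lean on these libraries where they do the work, as an engineer would, in place of code of your own. Each camera call takes 0.05 s, during which the arm holds its last target. There are 200 camera calls.

## Working session

There is one attempt and no reset: what is moved stays moved. The work goes in short steps, Python scripts to look and compute and a tool call to move; the robot and the scene stay as the last step left them, time stands still between calls to the robot, and variables do not carry over. Pictures are saved under pics/ and viewed, at most 14 in all, crops included, and the job is handed in when it is done.

Besides the shell and the picture viewer there is one more tool, called after "Call:" by a JSON object that holds its "fn" and its "kwargs", one argument or row to a line. play_rows: Moves the arm, as the interface text tells. Its arguments: {"type":"object","properties":{"rows":{"type":"array","items":{"type":"object","properties":{"fingers":{"type":"number"},"dx":{"type":"number"},"dy":{"type":"number"},"dz":{"type":"number"},"roll":{"type":"number"}}}}},"required":["rows"]}

```bash
mkdir -p pics; ls
cat > h.py <<'E'
import numpy as np,cv2
from rig import arm
def grab(n):
    f=arm.grab_frame(n); f['f']=240/np.tan(np.radians(f['vertical_fov'])/2); f['R']=np.array(f['R']);f['t']=np.array(f['t']); return f
def ray(f,u,v,fish=False):
    x,y=(u-f['cx'])/f['f'],(v-f['cy'])/f['f']
    if fish:
        r=np.hypot(x,y); s=np.sin(r)/r if r>0 else 1; d=np.array([x*s,y*s,np.cos(r)])
    else: d=np.array([x,y,1.])
    return -f['R'].T@f['t'], f['R'].T@d
def onplane(f,u,v,z,fish=False):
    o,d=ray(f,u,v,fish); return o+d*(z-o[2])/d[2]
def bydepth(f,u,v):
    o,d=ray(f,u,v); return o+d*f['depth'][int(v),int(u)]
E
python3 - <<'E'
from h import *
for n in('scene','top'):
    f=grab(n); cv2.imwrite(f'pics/{n}0.png',f['frame']); np.save(f'{n}0.npy',f,allow_pickle=True)
    print(n,f['f'],f['cx'],f['cy'],-f['R'].T@f['t'],f['R'])
s=arm.get_state();print(s['t'],s['tcp_pos'],s['tool_rot'],s['finger_gap'])
E
```

```text
pics
scene 460.95747602898456 319.95314528195405 237.9656427603171 [1.23316435 0.14730982 0.75019719] [[-0.22616668  0.97408501  0.00265175]
 [ 0.71328197  0.16746519 -0.68057641]
 [-0.66338335 -0.15203226 -0.73267231]]
top 525.6085758934119 323.52315166931294 238.6502980287445 [0.5230917  0.00777723 0.90245351] [[ 0.00328203 -0.99994702  0.00975669]
 [-0.99744408 -0.00396991 -0.07134104]
 [ 0.071376   -0.00949761 -0.99740426]]
0.1 [0.22434153 0.6889983  0.2415281 ] [[-9.50878096e-01  3.09565397e-01 -3.33131173e-04]
 [ 3.09565564e-01  9.50877203e-01 -1.30649725e-03]
 [-8.76795013e-05 -1.34544556e-03 -9.99999091e-01]] 0.08569844219301789
```

View pics/top0.png

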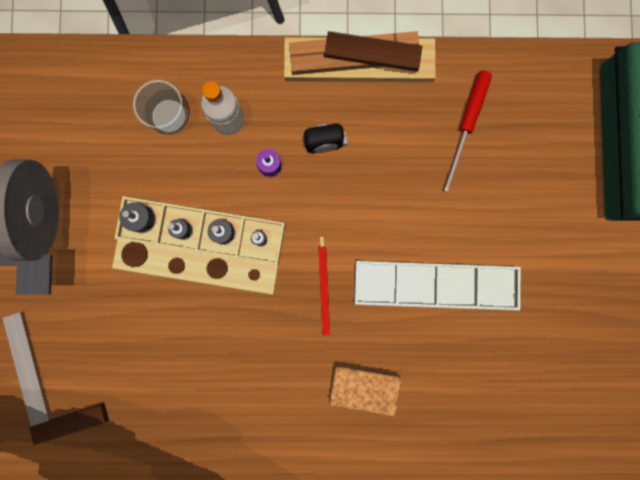

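View pics/scene0.png

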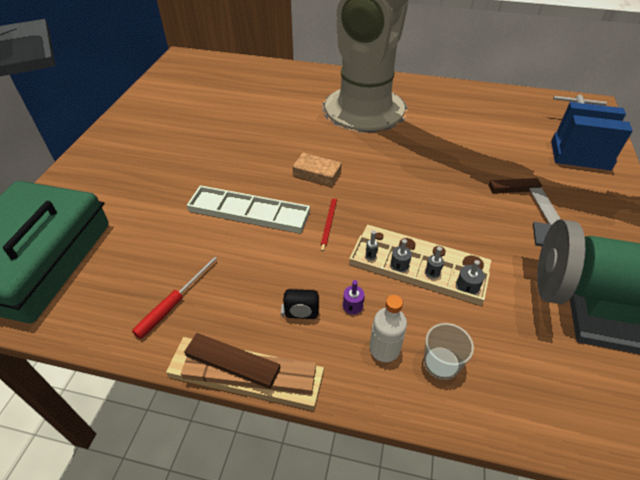

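Top view: the full tray is on the left, with shank tops left to right near 48 (132,216), 32 (178,229), 40 (220,232) and 24 (258,238). Their plugs are in front of them in matching sizes at (134,254), (177,266), (217,268), (254,275). The white tray is centred near (437,286). Other things that could be mistaken for a saw:
- purple saw decoy at (268,162): excluded by colour
- black cylinder at (325,138): lying down, not in the tray

Next I measure.

Run:
```python
from h import *
T=np.load('top0.npy',allow_pickle=True).item();S=np.load('scene0.npy',allow_pickle=True).item()
def rect(f,lo,hi,box):
    h=cv2.cvtColor(f['frame'],cv2.COLOR_BGR2HSV); m=cv2.inRange(h,np.array(lo),np.array(hi))
    k=np.zeros_like(m);x0,y0,x1,y1=box;k[y0:y1,x0:x1]=m[y0:y1,x0:x1]
    k=cv2.morphologyEx(k,cv2.MORPH_CLOSE,np.ones((5,5)))
    c=max(cv2.findContours(k,0,2)[0],key=cv2.contourArea); return c
for n,f,bw,bf in(('top',T,(340,250,540,325),(100,185,295,305)),('scene',S,(170,170,325,245),(335,215,505,310))):
  for nm,lo,hi,b,z in(('white',(0,0,120),(180,60,255),bw,.02),('ply',(15,50,130),(30,160,255),bf,.006)):
    c=rect(f,lo,hi,b)
    P=np.array([onplane(f,*p[0],z)[:2] for p in c],np.float32)
    r=cv2.minAreaRect(P); print(n,nm,np.round(r[0],4),np.round(r[1],4),r[2])
    px=c.reshape(-1,2); d=[(bydepth(f,*p)) for p in px[::max(1,len(px)//8)]]; 
    print('  depth z',np.round([q[2] for q in d],3))
# close crops
a=cv2.resize(T['frame'][185:305,100:300],None,fx=4,fy=4,interpolation=cv2.INTER_CUBIC);cv2.imwrite('pics/ct.png',a[:600])
b=cv2.resize(S['frame'][215:305,340:500],None,fx=5,fy=5,interpolation=cv2.INTER_CUBIC);cv2.imwrite('pics/cs.png',b)
```

```text
top white [ 0.5092 -0.1915] [0.2779 0.0728] 88.23045349121094
  depth z [0.022 0.005 0.002 0.001 0.002 0.024 0.004 0.005 0.001]
top ply [0.5761 0.215 ] [0.2848 0.1271] 80.95592498779297
  depth z [ 0.001  0.021 -0.001  0.002  0.002  0.019  0.027  0.005  0.022]
scene white [ 0.5103 -0.1898] [0.278  0.0757] 88.1156997680664
  depth z [0.021 0.017 0.019 0.014 0.016 0.014 0.02  0.018 0.022]
scene ply [0.5694 0.2128] [0.2846 0.1175] 81.54666137695312
  depth z [ 0.004  0.02   0.015  0.017  0.018 -0.    -0.002 -0.     0.001]
```

View pics/ct.png

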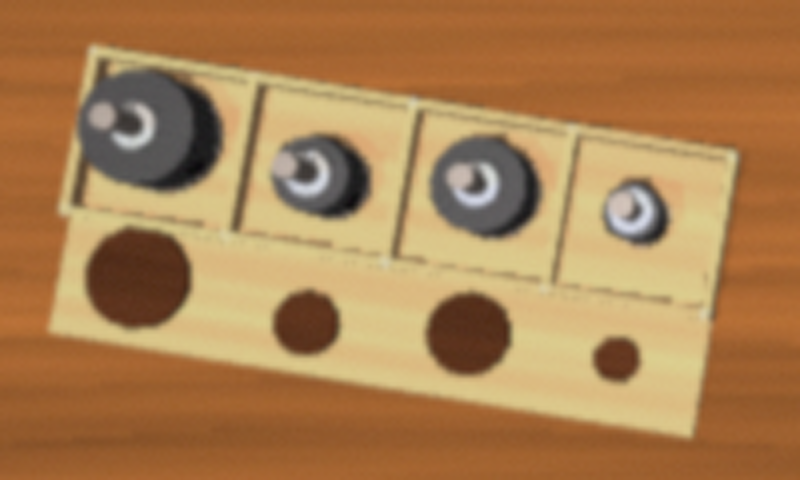

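View pics/cs.png

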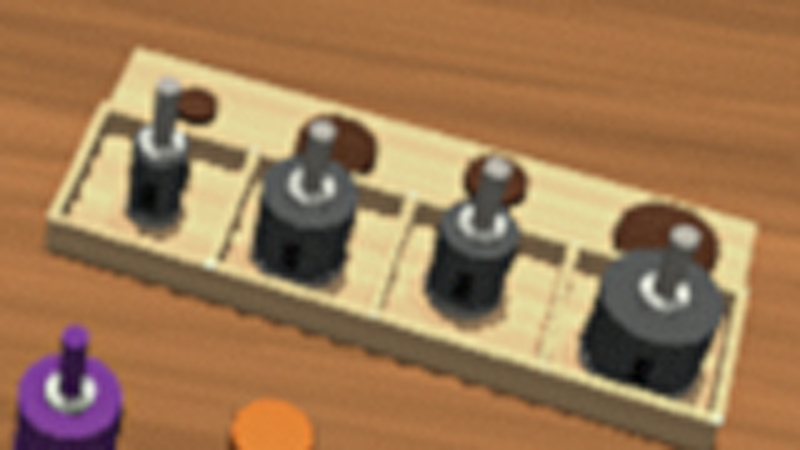

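The crops confirm four grey saws standing in the plywood tray, left to right 48, 32, 40, 24, each with its plug in front. The shank-top pixels are readable in both views. I'll triangulate them now.

Run:
```python
from h import *
T=np.load('top0.npy',allow_pickle=True).item();S=np.load('scene0.npy',allow_pickle=True).item()
def tri(a,b):
    (o1,d1),(o2,d2)=ray(T,*a),ray(S,*b)
    d1=d1/np.linalg.norm(d1);d2=d2/np.linalg.norm(d2)
    s=np.linalg.lstsq(np.c_[d1,-d2],o2-o1,rcond=None)[0]; p,q=o1+s[0]*d1,o2+s[1]*d2
    return (p+q)/2,np.linalg.norm(p-q)
for n,a,b in((48,(102,115),(685,236)),(32,(286,165),(497,168)),(40,(461,176),(322,131)),(24,(624,205),(168,87))):
    a=(a[0]/4+99.6,a[1]/4+184.6);b=(b[0]/5+339.6,b[1]/5+214.6)
    p,e=tri(a,b);print(n,np.round(p,4),round(e,4))
# ply tray corners of rim: top crop & scene crop
for n,a,b in(('farleft',(92,46),(720,425)),('farright',(738,152),(50,222)),('nearleft-ledge',(50,332),(755,228)),('nearright-ledge',(692,437),(137,48))):
    a=(a[0]/4+99.6,a[1]/4+184.6);b=(b[0]/5+339.6,b[1]/5+214.6)
    p,e=tri(a,b);print(n,np.round(p,4),round(e,4))
for n,a,b in(('white farleft',(355,261),(303,230)),('white farright',(520,266),(188,207))): print(n,*tri(a,b))
# plugs
for n,c in((48,(138,277)),(32,(306,322)),(40,(468,332)),(24,(616,358))): print('plug',n,np.round(onplane(T,c[0]/4+99.6,c[1]/4+184.6,.012),4))
# empty-tray targets
c=np.array([.5098,-.1907]);y=np.radians(-1.8)
for n,yy in((24,.102),(40,.034),(32,-.034),(48,-.102)): print('dst',n,np.round(c+yy*np.array([-np.sin(y),np.cos(y)]),4))
# obstacles height
for nm,box in(('grinder',(0,150,60,300)),('bottle',(200,80,245,135)),('knife',(0,310,110,440))):
    x0,y0,x1,y1=box; P=np.array([bydepth(T,u,v) for u in range(x0,x1,3) for v in range(y0,y1,3)]);m=P[:,2]>.05
    print(nm,P[m].min(0).round(3),P[m].max(0).round(3))
```

```text
48 [0.6203 0.3107 0.0818] 0.0002
32 [0.601  0.2392 0.0809] 0.0012
40 [0.5969 0.1709 0.0809] 0.0013
24 [0.5858 0.1076 0.0795] 0.0022
farleft [0.657  0.3392 0.0189] 0.0005
farright [0.6132 0.0675 0.0164] 0.0026
nearleft-ledge [0.5366 0.359  0.003 ] 0.0001
nearright-ledge [0.4929 0.0862 0.0052] 0.0017
white farleft [ 0.54852292 -0.05140822  0.01013583] 0.005872518164310238
white farright [ 0.5406323  -0.33009698  0.01392121] 0.007189850345395163
plug 48 [0.5598 0.3192 0.012 ]
plug 32 [0.5411 0.248  0.012 ]
plug 40 [0.5371 0.1797 0.012 ]
plug 24 [0.5263 0.1172 0.012 ]
dst 24 [ 0.513  -0.0888]
dst 40 [ 0.5109 -0.1567]
dst 32 [ 0.5087 -0.2247]
dst 48 [ 0.5066 -0.2926]
grinder [0.499 0.008 0.051] [0.694 0.468 0.902]
bottle [0.523 0.008 0.051] [0.818 0.189 0.902]
knife [0.523 0.008 0.902] [0.523 0.008 0.902]
```

Shank tops measure z ≈ 0.081 (text says 0.082), and the plug positions plus 61 mm agree with them to about 1 mm. I'm moving clear of the side obstacles first, then turning the tool so that tool y points along world +x.

Call:
{"fn": "play_rows", "kwargs": {
  "rows": [
    {"dx":-2.9,"dy":-3.15,"dz":-0.5,"fingers":-1},
    {"dx":-2.9,"dy":-3.15,"dz":-0.5,"fingers":-1},
    {"dx":-2.9,"dy":-3.15,"fingers":-1},
    {"dx":-2.9,"dy":-3.15,"fingers":-1},
    {"dx":-2.9,"dy":-3.15,"fingers":-1}
  ]
}}

```text
invalid input at $.rows[0]: expected keys fingers, dx, dy, dz, roll
```

Call:
{"fn": "play_rows", "kwargs": {
  "rows": [
    {"dx":-2.9,"dy":-3.15,"fingers":-1},
    {"dx":-2.9,"dy":-3.15,"fingers":-1},
    {"dx":-2.9,"dy":-3.15,"fingers":-1},
    {"dx":-2.9,"dy":-3.15,"fingers":-1},
    {"dx":-2.9,"dy":-3.15,"fingers":-1}
  ]
}}

```text
invalid input at $.rows[0]: expected keys fingers, dx, dy, dz, roll
```

Call:
{"fn": "play_rows", "kwargs": {
  "rows": [
    {"roll":0.14,"fingers":-1},
    {"roll":0.14,"fingers":-1},
    {"roll":0.14,"fingers":-1},
    {"roll":0.14,"fingers":-1},
    {"roll":0.14,"fingers":-1}
  ]
}}

```text
invalid input at $.rows[0]: expected keys fingers, dx, dy, dz, roll
```

Call:
{"fn": "play_rows", "kwargs": {
  "rows": [
    {"roll":0.14,"fingers":-1},
    {"roll":0.14,"fingers":-1},
    {"roll":0.14,"fingers":-1},
    {"roll":0.14,"fingers":-1},
    {"fingers":-1}
  ]
}}

```text
invalid input at $.rows[0]: expected keys fingers, dx, dy, dz, roll
```

All keys are required in every row.

Call:
{"fn": "play_rows", "kwargs": {
  "rows": [
    {"dx":-2.9,"dy":-3.15,"dz":-0.5,"roll":0,"fingers":-1},
    {"dx":-2.9,"dy":-3.15,"dz":-0.5,"roll":0,"fingers":-1},
    {"dx":-2.9,"dy":-3.15,"dz":0,"roll":0,"fingers":-1},
    {"dx":-2.9,"dy":-3.15,"dz":0,"roll":0,"fingers":-1},
    {"dx":-2.9,"dy":-3.15,"dz":0,"roll":0,"fingers":-1}
  ]
}}

```text
t: 0.6
tcp_pos: [0.314, 0.4929, 0.252]
tool_rot: [[-0.951, 0.309, -0.0], [0.309, 0.951, -0.0], [-0.0, -0.0, -1.0]]
wrist_force: [1.0, -0.3, 0.5]
finger_gap: 0.0857
finger_force: 0.0
```

Call:
{"fn": "play_rows", "kwargs": {
  "rows": [
    {"dx":-2.9,"dy":-3.15,"dz":0,"roll":0,"fingers":-1},
    {"dx":-2.9,"dy":-3.15,"dz":0,"roll":0,"fingers":-1},
    {"dx":-2.9,"dy":-3.15,"dz":0,"roll":0,"fingers":-1},
    {"dx":-2.9,"dy":-3.15,"dz":0,"roll":0,"fingers":-1},
    {"dx":-2.9,"dy":-3.15,"dz":0,"roll":0,"fingers":-1}
  ]
}}

```text
t: 1.1
tcp_pos: [0.4031, 0.2984, 0.2522]
tool_rot: [[-0.951, 0.309, -0.0], [0.309, 0.951, -0.0], [-0.0, -0.0, -1.0]]
wrist_force: [0.4, 1.0, 1.0]
finger_gap: 0.0853
finger_force: 0.0
```

Call:
{"fn": "play_rows", "kwargs": {
  "rows": [
    {"dx":0,"dy":0,"dz":0,"roll":0.14,"fingers":-1},
    {"dx":0,"dy":0,"dz":0,"roll":0.14,"fingers":-1},
    {"dx":0,"dy":0,"dz":0,"roll":0.14,"fingers":-1},
    {"dx":0,"dy":0,"dz":0,"roll":0.14,"fingers":-1},
    {"dx":0,"dy":0,"dz":0,"roll":0.14,"fingers":-1}
  ]
}}

```text
t: 1.6
tcp_pos: [0.4026, 0.2998, 0.2521]
tool_rot: [[-0.523, 0.853, -0.0], [0.853, 0.523, -0.0], [-0.0, -0.0, -1.0]]
wrist_force: [0.5, 0.1, 0.0]
finger_gap: 0.0854
finger_force: 0.0
```

Call:
{"fn": "play_rows", "kwargs": {
  "rows": [
    {"dx":0,"dy":0,"dz":0,"roll":0.14,"fingers":-1},
    {"dx":0,"dy":0,"dz":0,"roll":0.14,"fingers":-1},
    {"dx":0,"dy":0,"dz":0,"roll":0.14,"fingers":-1},
    {"dx":0,"dy":0,"dz":0,"roll":0.137,"fingers":-1},
    {"dx":0,"dy":0,"dz":0,"roll":0,"fingers":-1}
  ]
}}

```text
t: 2.1
tcp_pos: [0.4025, 0.3001, 0.2521]
tool_rot: [[0.003, 1.0, -0.0], [1.0, -0.003, -0.001], [-0.001, -0.0, -1.0]]
wrist_force: [0.2, -0.1, 0.8]
finger_gap: 0.0853
finger_force: 0.0
```

Call:
{"fn": "play_rows", "kwargs": {
  "rows": [
    {"dx":0.21,"dy":4.36,"dz":1.4,"roll":0,"fingers":-1},
    {"dx":0.21,"dy":4.36,"dz":1.4,"roll":0,"fingers":-1},
    {"dx":0.21,"dy":4.36,"dz":1.4,"roll":0,"fingers":-1},
    {"dx":0.21,"dy":4.36,"dz":1.4,"roll":0,"fingers":-1},
    {"dx":0.21,"dy":4.36,"dz":1.4,"roll":0,"fingers":-1}
  ]
}}

```text
t: 2.6
tcp_pos: [0.6223, 0.3103, 0.1813]
tool_rot: [[-0.004, 1.0, -0.001], [1.0, 0.004, 0.0], [0.0, -0.001, -1.0]]
wrist_force: [-0.1, 1.7, 1.1]
finger_gap: 0.0857
finger_force: 0.0
```

Call:
{"fn": "play_rows", "kwargs": {
  "rows": [
    {"dx":0,"dy":0,"dz":2,"roll":0,"fingers":-1},
    {"dx":0,"dy":0,"dz":2,"roll":0,"fingers":-1},
    {"dx":0,"dy":0,"dz":1,"roll":0,"fingers":-1},
    {"dx":0,"dy":0,"dz":0,"roll":0,"fingers":-1},
    {"dx":0,"dy":0,"dz":0,"roll":0,"fingers":-1}
  ]
}}

```text
t: 3.1
tcp_pos: [0.6208, 0.3105, 0.1329]
tool_rot: [[-0.0, 1.0, 0.0], [1.0, 0.0, 0.0], [0.0, 0.0, -1.0]]
wrist_force: [1.0, -0.3, -0.1]
finger_gap: 0.0853
finger_force: 0.0
```

Run:
```python
from h import *
f=grab('wrist');cv2.imwrite('pics/w1.png',f['frame']);np.save('w1.npy',f,allow_pickle=True);print(f['f'],-f['R'].T@f['t'],f['R'],arm.get_state()['tcp_pos'])
for n,p in((48,(.6203,.3107,.081)),(32,(.601,.2392,.081))):
    c=f['R']@np.array(p)+f['t'];r=np.hypot(c[0],c[1]);th=np.arctan2(r,c[2]);print(n,f['cx']+f['f']*th*c[0]/r,f['cy']+f['f']*th*c[1]/r)
```

```text
371.64829954431775 [0.62164555 0.387816   0.26469329] [[ 9.99999681e-01  7.42725453e-04 -2.95530259e-04]
 [ 7.97513487e-04 -9.52126062e-01  3.05704639e-01]
 [-5.43274450e-05 -3.05704777e-01 -9.52126350e-01]] [0.62106647 0.31061584 0.13333123]
48 319.46615170232195 270.0567472529791
32 288.75641622148413 374.76778969328933
```

View pics/w1.png

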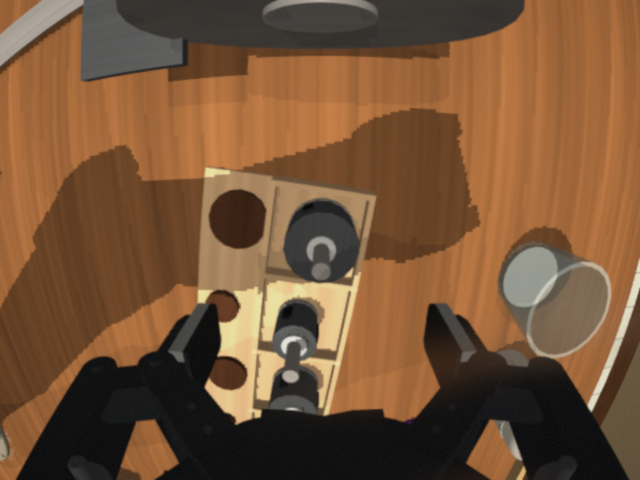

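The wrist view shows the 48 shank top at (321,272), against a predicted (319.5,270). That is agreement within 1 mm, and nothing stands in the way of the fingers. Descending and closing.

Call:
{"fn": "play_rows", "kwargs": {
  "rows": [
    {"dx":0,"dy":0,"dz":2,"roll":0,"fingers":-1},
    {"dx":0,"dy":0,"dz":2,"roll":0,"fingers":-1},
    {"dx":0,"dy":0,"dz":2,"roll":0,"fingers":-1},
    {"dx":0,"dy":0,"dz":0.8,"roll":0,"fingers":-1},
    {"dx":0,"dy":0,"dz":0,"roll":0,"fingers":-1}
  ]
}}

```text
t: 3.65
tcp_pos: [0.6205, 0.3104, 0.0642]
tool_rot: [[0.0, 1.0, -0.001], [1.0, -0.0, -0.0], [-0.0, -0.001, -1.0]]
wrist_force: [-0.1, -0.2, -0.1]
finger_gap: 0.0856
finger_force: 0.0
```

Call:
{"fn": "play_rows", "kwargs": {
  "rows": [
    {"dx":0,"dy":0,"dz":0,"roll":0,"fingers":0},
    {"dx":0,"dy":0,"dz":0,"roll":0,"fingers":0.3},
    {"dx":0,"dy":0,"dz":0,"roll":0,"fingers":0.6},
    {"dx":0,"dy":0,"dz":0,"roll":0,"fingers":0.8},
    {"dx":0,"dy":0,"dz":0,"roll":0,"fingers":1}
  ]
}}

```text
t: 4.15
tcp_pos: [0.6208, 0.3104, 0.0647]
tool_rot: [[0.001, 1.0, 0.0], [1.0, -0.001, 0.0], [0.0, 0.0, -1.0]]
wrist_force: [-0.7, -0.7, -0.2]
finger_gap: 0.0123
finger_force: 0.0
```

Call:
{"fn": "play_rows", "kwargs": {
  "rows": [
    {"dx":0,"dy":0,"dz":0,"roll":0,"fingers":1},
    {"dx":0,"dy":0,"dz":0,"roll":0,"fingers":1},
    {"dx":0,"dy":0,"dz":0,"roll":0,"fingers":1}
  ]
}}

```text
t: 4.45
tcp_pos: [0.6208, 0.3104, 0.0646]
tool_rot: [[0.001, 1.0, 0.0], [1.0, -0.001, 0.0], [0.0, 0.0, -1.0]]
wrist_force: [-0.3, -0.2, 5.1]
finger_gap: 0.0082
finger_force: 58.5
```

Gripped at 58 N. Lifting 12 cm and checking.

Call:
{"fn": "play_rows", "kwargs": {
  "rows": [
    {"dx":0,"dy":0,"dz":-1,"roll":0,"fingers":1},
    {"dx":0,"dy":0,"dz":-3,"roll":0,"fingers":1},
    {"dx":0,"dy":0,"dz":-4,"roll":0,"fingers":1},
    {"dx":0,"dy":0,"dz":-4,"roll":0,"fingers":1},
    {"dx":0,"dy":0,"dz":0,"roll":0,"fingers":1}
  ]
}}

```text
t: 4.95
tcp_pos: [0.6235, 0.311, 0.1905]
tool_rot: [[0.002, 1.0, 0.008], [1.0, -0.002, 0.004], [0.004, 0.008, -1.0]]
wrist_force: [0.8, -0.9, -0.8]
finger_gap: 0.0076
finger_force: 58.6
```

Run:
```python
from h import *
f=grab('scene');cv2.imwrite('pics/s1.png',cv2.resize(f['frame'][120:320,320:560],None,fx=3,fy=3))
```

```text
(no output)
```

View pics/s1.png

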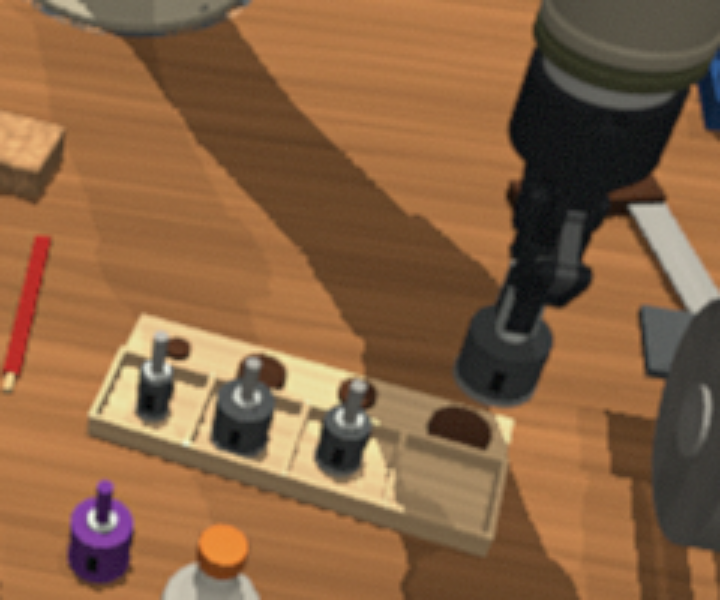

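The saw is lifted and hangs upright from the gripper, and the other three are undisturbed. Carrying it to the far right compartment.

Call:
{"fn": "play_rows", "kwargs": {
  "rows": [
    {"dx":-2,"dy":-0.4,"dz":0,"roll":0,"fingers":1},
    {"dx":-3.5,"dy":-0.7,"dz":0,"roll":0,"fingers":1},
    {"dx":-4.5,"dy":-0.8,"dz":0,"roll":0,"fingers":1},
    {"dx":-4.5,"dy":-0.8,"dz":0,"roll":0,"fingers":1},
    {"dx":-4.5,"dy":-0.8,"dz":0,"roll":0,"fingers":1}
  ]
}}

```text
t: 5.5
tcp_pos: [0.5841, 0.1187, 0.1831]
tool_rot: [[0.0, 1.0, -0.002], [1.0, -0.0, -0.001], [-0.001, -0.002, -1.0]]
wrist_force: [1.4, -0.4, -1.4]
finger_gap: 0.0078
finger_force: 58.7
```

Call:
{"fn": "play_rows", "kwargs": {
  "rows": [
    {"dx":-4.5,"dy":-0.8,"dz":0,"roll":0,"fingers":1},
    {"dx":-4.5,"dy":-0.8,"dz":0,"roll":0,"fingers":1},
    {"dx":-4.5,"dy":-0.8,"dz":0,"roll":0,"fingers":1},
    {"dx":-4.5,"dy":-0.8,"dz":0,"roll":0,"fingers":1},
    {"dx":-4.5,"dy":-0.8,"dz":0,"roll":0,"fingers":1}
  ]
}}

```text
t: 6.0
tcp_pos: [0.5439, -0.1061, 0.1833]
tool_rot: [[0.001, 1.0, -0.002], [1.0, -0.001, 0.0], [0.0, -0.002, -1.0]]
wrist_force: [1.7, 0.8, -0.9]
finger_gap: 0.0078
finger_force: 58.7
```

Call:
{"fn": "play_rows", "kwargs": {
  "rows": [
    {"dx":-4.5,"dy":-0.8,"dz":0,"roll":0,"fingers":1},
    {"dx":-4.5,"dy":-0.8,"dz":0,"roll":0,"fingers":1},
    {"dx":-4.5,"dy":-0.8,"dz":0,"roll":0,"fingers":1},
    {"dx":-3.5,"dy":-0.7,"dz":0,"roll":0,"fingers":1},
    {"dx":-1.8,"dy":-0.4,"dz":0,"roll":0,"fingers":1}
  ]
}}

```text
t: 6.5
tcp_pos: [0.508, -0.2961, 0.1833]
tool_rot: [[0.005, 1.0, -0.002], [1.0, -0.005, -0.001], [-0.001, -0.002, -1.0]]
wrist_force: [-0.1, 0.7, -1.0]
finger_gap: 0.0082
finger_force: 58.7
```

Call:
{"fn": "play_rows", "kwargs": {
  "rows": [
    {"dx":0,"dy":0,"dz":0,"roll":0,"fingers":1},
    {"dx":0,"dy":0,"dz":1,"roll":0,"fingers":1},
    {"dx":0,"dy":0,"dz":2,"roll":0,"fingers":1},
    {"dx":0,"dy":0,"dz":2,"roll":0,"fingers":1},
    {"dx":0,"dy":0,"dz":0,"roll":0,"fingers":1}
  ]
}}

```text
t: 7.0
tcp_pos: [0.5091, -0.2897, 0.1311]
tool_rot: [[-0.002, 1.0, -0.005], [1.0, 0.002, 0.003], [0.003, -0.005, -1.0]]
wrist_force: [-0.4, 0.5, -0.8]
finger_gap: 0.0078
finger_force: 58.6
```

Call:
{"fn": "play_rows", "kwargs": {
  "rows": [
    {"dx":-0.25,"dy":-0.2,"dz":1,"roll":0,"fingers":1},
    {"dx":0,"dy":0,"dz":2,"roll":0,"fingers":1},
    {"dx":0,"dy":0,"dz":2,"roll":0,"fingers":1},
    {"dx":0,"dy":0,"dz":1,"roll":0,"fingers":1},
    {"dx":0,"dy":0,"dz":0,"roll":0,"fingers":1}
  ]
}}

```text
t: 7.5
tcp_pos: [0.5077, -0.2946, 0.0733]
tool_rot: [[0.001, 1.0, -0.002], [1.0, -0.001, 0.001], [0.001, -0.002, -1.0]]
wrist_force: [-0.8, -0.6, -1.1]
finger_gap: 0.0079
finger_force: 58.6
```

Run:
```python
from h import *
f=grab('scene');cv2.imwrite('pics/s2.png',cv2.resize(f['frame'][120:270,150:350],None,fx=3,fy=3))
```

```text
(no output)
```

View pics/s2.png

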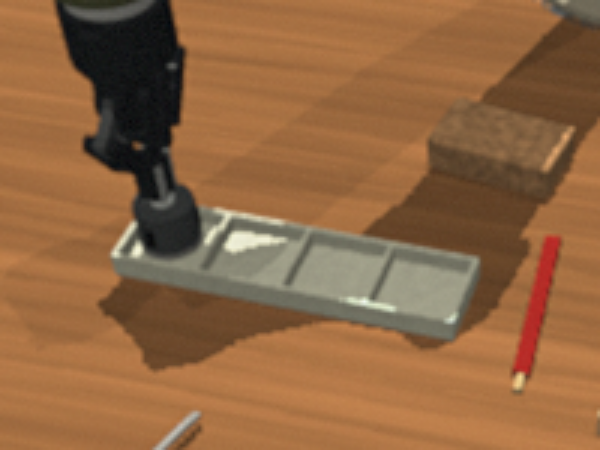

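The saw is inside the far right compartment. Lowering the rest, letting go gently and rising.

Call:
{"fn": "play_rows", "kwargs": {
  "rows": [
    {"dx":0.1,"dy":0,"dz":0.5,"roll":0,"fingers":1},
    {"dx":0,"dy":0,"dz":0.3,"roll":0,"fingers":1},
    {"dx":0,"dy":0,"dz":0,"roll":0,"fingers":1},
    {"dx":0,"dy":0,"dz":0,"roll":0,"fingers":1}
  ]
}}

```text
t: 7.95
tcp_pos: [0.5083, -0.2941, 0.0666]
tool_rot: [[0.001, 1.0, 0.0], [1.0, -0.001, -0.0], [-0.0, 0.0, -1.0]]
wrist_force: [-0.1, 0.1, -0.7]
finger_gap: 0.0081
finger_force: 58.6
```

Call:
{"fn": "play_rows", "kwargs": {
  "rows": [
    {"dx":0,"dy":0,"dz":0,"roll":0,"fingers":0.7},
    {"dx":0,"dy":0,"dz":0,"roll":0,"fingers":0.4},
    {"dx":0,"dy":0,"dz":0,"roll":0,"fingers":0},
    {"dx":0,"dy":0,"dz":0,"roll":0,"fingers":-0.5},
    {"dx":0,"dy":0,"dz":0,"roll":0,"fingers":-1}
  ]
}}

```text
t: 8.45
tcp_pos: [0.5082, -0.2941, 0.0664]
tool_rot: [[0.001, 1.0, 0.0], [1.0, -0.001, -0.0], [-0.0, 0.0, -1.0]]
wrist_force: [1.0, 0.1, 1.0]
finger_gap: 0.0684
finger_force: 0.0
```

Call:
{"fn": "play_rows", "kwargs": {
  "rows": [
    {"dx":0,"dy":0,"dz":-2,"roll":0,"fingers":-1},
    {"dx":0,"dy":0,"dz":-3,"roll":0,"fingers":-1},
    {"dx":0,"dy":0,"dz":-4,"roll":0,"fingers":-1},
    {"dx":0,"dy":0,"dz":-3,"roll":0,"fingers":-1},
    {"dx":0,"dy":0,"dz":0,"roll":0,"fingers":-1}
  ]
}}

```text
t: 8.95
tcp_pos: [0.5098, -0.2952, 0.1903]
tool_rot: [[0.001, 1.0, 0.006], [1.0, -0.001, -0.003], [-0.003, 0.006, -1.0]]
wrist_force: [0.4, 0.6, 0.4]
finger_gap: 0.0854
finger_force: 0.0
```

Run:
```python
from h import *
print(arm.get_state()['tcp_pos'])
f=grab('scene');cv2.imwrite('pics/s3.png',cv2.resize(f['frame'][120:270,150:350],None,fx=3,fy=3))
```

```text
[ 0.5097583  -0.29519323  0.19030501]
```

View pics/s3.png

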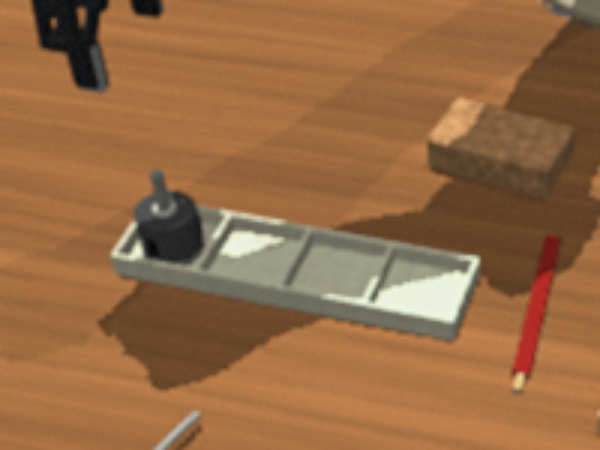

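The 48 saw stands upright in the far right compartment, released. Going back for the 32 saw.

Call:
{"fn": "play_rows", "kwargs": {
  "rows": [
    {"dx":2,"dy":0.4,"dz":0,"roll":0,"fingers":-1},
    {"dx":3.5,"dy":0.6,"dz":0,"roll":0,"fingers":-1},
    {"dx":4.5,"dy":0.8,"dz":0,"roll":0,"fingers":-1},
    {"dx":4.5,"dy":0.8,"dz":0,"roll":0,"fingers":-1},
    {"dx":4.5,"dy":0.8,"dz":0,"roll":0,"fingers":-1}
  ]
}}

```text
t: 9.5
tcp_pos: [0.5417, -0.1023, 0.185]
tool_rot: [[0.001, 1.0, -0.002], [1.0, -0.001, 0.0], [0.0, -0.002, -1.0]]
wrist_force: [0.9, 0.1, 1.0]
finger_gap: 0.0859
finger_force: 0.0
```

Call:
{"fn": "play_rows", "kwargs": {
  "rows": [
    {"dx":4.5,"dy":0.8,"dz":0,"roll":0,"fingers":-1},
    {"dx":4.5,"dy":0.8,"dz":0,"roll":0,"fingers":-1},
    {"dx":4.5,"dy":0.8,"dz":0,"roll":0,"fingers":-1},
    {"dx":4.5,"dy":0.8,"dz":0,"roll":0,"fingers":-1},
    {"dx":4.5,"dy":0.8,"dz":0,"roll":0,"fingers":-1}
  ]
}}

```text
t: 10.0
tcp_pos: [0.5819, 0.1227, 0.1849]
tool_rot: [[0.001, 1.0, -0.002], [1.0, -0.001, -0.001], [-0.001, -0.002, -1.0]]
wrist_force: [1.7, 0.1, 0.7]
finger_gap: 0.0853
finger_force: 0.0
```

Call:
{"fn": "play_rows", "kwargs": {
  "rows": [
    {"dx":4.5,"dy":0.8,"dz":0,"roll":0,"fingers":-1},
    {"dx":3.5,"dy":0.6,"dz":0,"roll":0,"fingers":-1},
    {"dx":2.5,"dy":0.5,"dz":0,"roll":0,"fingers":-1},
    {"dx":1.3,"dy":0,"dz":1,"roll":0,"fingers":-1},
    {"dx":0,"dy":0,"dz":2,"roll":0,"fingers":-1}
  ]
}}

```text
t: 10.5
tcp_pos: [0.6014, 0.2412, 0.1552]
tool_rot: [[-0.002, 1.0, 0.001], [1.0, 0.002, 0.001], [0.001, 0.001, -1.0]]
wrist_force: [0.0, 0.2, -0.7]
finger_gap: 0.0856
finger_force: 0.0
```

Call:
{"fn": "play_rows", "kwargs": {
  "rows": [
    {"dx":0,"dy":0,"dz":2,"roll":0,"fingers":-1},
    {"dx":0,"dy":0,"dz":0,"roll":0,"fingers":-1},
    {"dx":0,"dy":0,"dz":0,"roll":0,"fingers":-1}
  ]
}}

```text
t: 10.8
tcp_pos: [0.6012, 0.2376, 0.1354]
tool_rot: [[0.002, 1.0, -0.002], [1.0, -0.002, -0.001], [-0.001, -0.002, -1.0]]
wrist_force: [-0.2, -0.1, 0.2]
finger_gap: 0.0852
finger_force: 0.0
```

Call:
{"fn": "play_rows", "kwargs": {
  "rows": [
    {"dx":0.12,"dy":0,"dz":2,"roll":0,"fingers":-1},
    {"dx":0,"dy":0,"dz":2,"roll":0,"fingers":-1},
    {"dx":0,"dy":0,"dz":2,"roll":0,"fingers":-1},
    {"dx":0,"dy":0,"dz":1.1,"roll":0,"fingers":-1},
    {"dx":0,"dy":0,"dz":0,"roll":0,"fingers":-1}
  ]
}}

```text
t: 11.3
tcp_pos: [0.6013, 0.2395, 0.0646]
tool_rot: [[0.001, 1.0, -0.001], [1.0, -0.001, -0.001], [-0.001, -0.001, -1.0]]
wrist_force: [0.5, -0.6, -0.4]
finger_gap: 0.0852
finger_force: 0.0
```

Call:
{"fn": "play_rows", "kwargs": {
  "rows": [
    {"dx":0,"dy":0,"dz":0,"roll":0,"fingers":0},
    {"dx":0,"dy":0,"dz":0,"roll":0,"fingers":0.3},
    {"dx":0,"dy":0,"dz":0,"roll":0,"fingers":0.6},
    {"dx":0,"dy":0,"dz":0,"roll":0,"fingers":0.8},
    {"dx":0,"dy":0,"dz":0,"roll":0,"fingers":1}
  ]
}}

```text
t: 11.8
tcp_pos: [0.6018, 0.2402, 0.0657]
tool_rot: [[0.001, 1.0, 0.001], [1.0, -0.001, 0.0], [0.0, 0.001, -1.0]]
wrist_force: [-0.4, -0.2, 0.0]
finger_gap: 0.0125
finger_force: 0.0
```

Call:
{"fn": "play_rows", "kwargs": {
  "rows": [
    {"dx":0,"dy":0,"dz":0,"roll":0,"fingers":1},
    {"dx":0,"dy":0,"dz":0,"roll":0,"fingers":1},
    {"dx":0,"dy":0,"dz":0,"roll":0,"fingers":1}
  ]
}}

```text
t: 12.1
tcp_pos: [0.6018, 0.2402, 0.0657]
tool_rot: [[0.001, 1.0, 0.0], [1.0, -0.001, 0.0], [0.0, 0.0, -1.0]]
wrist_force: [-1.3, -0.5, 5.1]
finger_gap: 0.0082
finger_force: 58.6
```

Call:
{"fn": "play_rows", "kwargs": {
  "rows": [
    {"dx":0,"dy":0,"dz":-1,"roll":0,"fingers":1},
    {"dx":0,"dy":0,"dz":-3,"roll":0,"fingers":1},
    {"dx":0,"dy":0,"dz":-4,"roll":0,"fingers":1},
    {"dx":0,"dy":0,"dz":-4,"roll":0,"fingers":1},
    {"dx":0,"dy":0,"dz":0,"roll":0,"fingers":1}
  ]
}}

```text
t: 12.6
tcp_pos: [0.6043, 0.2406, 0.191]
tool_rot: [[0.002, 1.0, 0.008], [1.0, -0.002, 0.003], [0.003, 0.008, -1.0]]
wrist_force: [0.3, 0.6, -0.9]
finger_gap: 0.008
finger_force: 58.6
```

Call:
{"fn": "play_rows", "kwargs": {
  "rows": [
    {"dx":-2,"dy":-0.4,"dz":0,"roll":0,"fingers":1},
    {"dx":-3.5,"dy":-0.7,"dz":0,"roll":0,"fingers":1},
    {"dx":-4.5,"dy":-0.9,"dz":0,"roll":0,"fingers":1},
    {"dx":-4.5,"dy":-0.9,"dz":0,"roll":0,"fingers":1},
    {"dx":-4.5,"dy":-0.9,"dz":0,"roll":0,"fingers":1}
  ]
}}

```text
t: 13.1
tcp_pos: [0.5617, 0.0477, 0.1843]
tool_rot: [[0.001, 1.0, -0.002], [1.0, -0.001, -0.001], [-0.001, -0.002, -1.0]]
wrist_force: [0.6, -1.0, -1.1]
finger_gap: 0.008
finger_force: 58.6
```

Call:
{"fn": "play_rows", "kwargs": {
  "rows": [
    {"dx":-4.5,"dy":-0.9,"dz":0,"roll":0,"fingers":1},
    {"dx":-4.5,"dy":-0.9,"dz":0,"roll":0,"fingers":1},
    {"dx":-4.5,"dy":-0.9,"dz":0,"roll":0,"fingers":1},
    {"dx":-4.5,"dy":-0.9,"dz":0,"roll":0,"fingers":1},
    {"dx":-4.5,"dy":-0.9,"dz":0,"roll":0,"fingers":1}
  ]
}}

```text
t: 13.6
tcp_pos: [0.5162, -0.177, 0.1845]
tool_rot: [[0.001, 1.0, -0.002], [1.0, -0.001, 0.0], [0.0, -0.002, -1.0]]
wrist_force: [0.2, -0.9, -1.0]
finger_gap: 0.0082
finger_force: 58.6
```

Call:
{"fn": "play_rows", "kwargs": {
  "rows": [
    {"dx":-3.2,"dy":-0.6,"dz":0,"roll":0,"fingers":1},
    {"dx":-1.8,"dy":-0.4,"dz":0,"roll":0,"fingers":1},
    {"dx":0,"dy":0,"dz":0,"roll":0,"fingers":1},
    {"dx":0,"dy":0,"dz":2,"roll":0,"fingers":1},
    {"dx":0,"dy":0,"dz":2,"roll":0,"fingers":1}
  ]
}}

```text
t: 14.1
tcp_pos: [0.5077, -0.2244, 0.1446]
tool_rot: [[0.001, 1.0, 0.0], [1.0, -0.001, 0.0], [0.0, 0.0, -1.0]]
wrist_force: [0.5, 0.1, -1.1]
finger_gap: 0.0077
finger_force: 58.6
```

Call:
{"fn": "play_rows", "kwargs": {
  "rows": [
    {"dx":0,"dy":0,"dz":1,"roll":0,"fingers":1},
    {"dx":0,"dy":0,"dz":0,"roll":0,"fingers":1},
    {"dx":0,"dy":0,"dz":0,"roll":0,"fingers":1}
  ]
}}

```text
t: 14.4
tcp_pos: [0.5081, -0.2246, 0.1353]
tool_rot: [[0.001, 1.0, -0.001], [1.0, -0.001, 0.0], [0.0, -0.001, -1.0]]
wrist_force: [-0.2, -0.5, -1.2]
finger_gap: 0.0084
finger_force: 58.6
```

Run:
```python
from h import *
f=grab('scene');cv2.imwrite('pics/s4.png',cv2.resize(f['frame'][100:300,150:510],None,fx=2.2,fy=2.2))
```

```text
(no output)
```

View pics/s4.png

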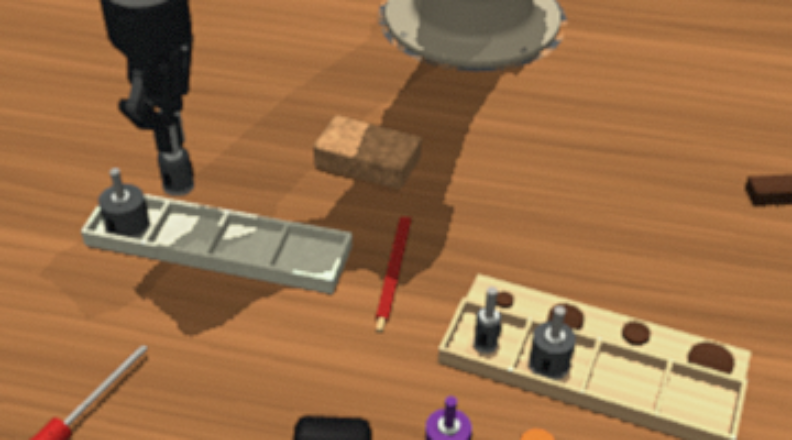

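The 32 saw hangs upright above its compartment, next to the standing 48. Lowering and releasing.

Call:
{"fn": "play_rows", "kwargs": {
  "rows": [
    {"dx":0,"dy":0,"dz":2,"roll":0,"fingers":1},
    {"dx":0,"dy":0,"dz":2,"roll":0,"fingers":1},
    {"dx":0,"dy":0,"dz":2,"roll":0,"fingers":1},
    {"dx":0,"dy":0,"dz":0.7,"roll":0,"fingers":1},
    {"dx":0,"dy":0,"dz":0.2,"roll":0,"fingers":1}
  ]
}}

```text
t: 14.95
tcp_pos: [0.5082, -0.2248, 0.0663]
tool_rot: [[0.001, 1.0, -0.0], [1.0, -0.001, 0.0], [0.0, -0.0, -1.0]]
wrist_force: [0.0, -0.1, -1.5]
finger_gap: 0.0079
finger_force: 58.6
```

Call:
{"fn": "play_rows", "kwargs": {
  "rows": [
    {"dx":0,"dy":0,"dz":0,"roll":0,"fingers":1},
    {"dx":0,"dy":0,"dz":0,"roll":0,"fingers":1}
  ]
}}

```text
t: 15.15
tcp_pos: [0.5087, -0.2251, 0.0673]
tool_rot: [[0.001, 1.0, 0.001], [1.0, -0.001, -0.0], [-0.0, 0.001, -1.0]]
wrist_force: [0.1, 0.6, -1.7]
finger_gap: 0.008
finger_force: 58.6
```

Call:
{"fn": "play_rows", "kwargs": {
  "rows": [
    {"dx":0,"dy":0,"dz":0,"roll":0,"fingers":0.7},
    {"dx":0,"dy":0,"dz":0,"roll":0,"fingers":0.4},
    {"dx":0,"dy":0,"dz":0,"roll":0,"fingers":0},
    {"dx":0,"dy":0,"dz":0,"roll":0,"fingers":-0.5},
    {"dx":0,"dy":0,"dz":0,"roll":0,"fingers":-1}
  ]
}}

```text
t: 15.65
tcp_pos: [0.5082, -0.2249, 0.0664]
tool_rot: [[0.001, 1.0, 0.0], [1.0, -0.001, -0.0], [-0.0, 0.0, -1.0]]
wrist_force: [0.1, 0.9, 0.1]
finger_gap: 0.0682
finger_force: 0.0
```

Call:
{"fn": "play_rows", "kwargs": {
  "rows": [
    {"dx":0,"dy":0,"dz":-2,"roll":0,"fingers":-1},
    {"dx":0,"dy":0,"dz":-3,"roll":0,"fingers":-1},
    {"dx":0,"dy":0,"dz":-4,"roll":0,"fingers":-1},
    {"dx":0,"dy":0,"dz":-3,"roll":0,"fingers":-1},
    {"dx":0,"dy":0,"dz":0,"roll":0,"fingers":-1}
  ]
}}

```text
t: 16.15
tcp_pos: [0.5098, -0.2257, 0.19]
tool_rot: [[0.001, 1.0, 0.006], [1.0, -0.001, -0.002], [-0.002, 0.006, -1.0]]
wrist_force: [0.6, -0.9, -0.9]
finger_gap: 0.0852
finger_force: 0.0
```

Call:
{"fn": "play_rows", "kwargs": {
  "rows": [
    {"dx":2,"dy":0.4,"dz":0,"roll":0,"fingers":-1},
    {"dx":3.5,"dy":0.8,"dz":0,"roll":0,"fingers":-1},
    {"dx":4.5,"dy":1,"dz":0,"roll":0,"fingers":-1},
    {"dx":4.5,"dy":1,"dz":0,"roll":0,"fingers":-1},
    {"dx":4.5,"dy":1,"dz":0,"roll":0,"fingers":-1}
  ]
}}

```text
t: 16.65
tcp_pos: [0.5502, -0.0332, 0.1856]
tool_rot: [[0.001, 1.0, -0.001], [1.0, -0.001, -0.0], [-0.0, -0.001, -1.0]]
wrist_force: [1.3, 0.1, -0.3]
finger_gap: 0.0854
finger_force: 0.0
```

Call:
{"fn": "play_rows", "kwargs": {
  "rows": [
    {"dx":4.5,"dy":1,"dz":0,"roll":0,"fingers":-1},
    {"dx":4.5,"dy":1,"dz":0,"roll":0,"fingers":-1},
    {"dx":4.5,"dy":1,"dz":0,"roll":0,"fingers":-1},
    {"dx":4,"dy":0.9,"dz":0,"roll":0,"fingers":-1},
    {"dx":2.2,"dy":0.5,"dz":0,"roll":0,"fingers":-1}
  ]
}}

```text
t: 17.15
tcp_pos: [0.5944, 0.1666, 0.1851]
tool_rot: [[-0.003, 1.0, -0.001], [1.0, 0.003, 0.001], [0.001, -0.001, -1.0]]
wrist_force: [0.4, -0.4, -0.3]
finger_gap: 0.0855
finger_force: 0.0
```

Call:
{"fn": "play_rows", "kwargs": {
  "rows": [
    {"dx":0.9,"dy":0.3,"dz":1,"roll":0,"fingers":-1},
    {"dx":0,"dy":0,"dz":2,"roll":0,"fingers":-1},
    {"dx":0,"dy":0,"dz":2,"roll":0,"fingers":-1},
    {"dx":0,"dy":0,"dz":0,"roll":0,"fingers":-1},
    {"dx":0,"dy":0,"dz":0,"roll":0,"fingers":-1}
  ]
}}

```text
t: 17.65
tcp_pos: [0.5973, 0.1696, 0.1356]
tool_rot: [[0.003, 1.0, -0.001], [1.0, -0.003, -0.001], [-0.001, -0.001, -1.0]]
wrist_force: [-0.5, 0.3, 0.3]
finger_gap: 0.0857
finger_force: 0.0
```

Run:
```python
from h import *
f=grab('wrist');cv2.imwrite('pics/w2.png',f['frame']);print(arm.get_state()['tcp_pos'])
for n,p in((40,(.597,.1708,.081)),(24,(.586,.1076,.081))):
    c=f['R']@np.array(p)+f['t'];r=np.hypot(c[0],c[1]);th=np.arctan2(r,c[2]);print(n,f['cx']+f['f']*th*c[0]/r,f['cy']+f['f']*th*c[1]/r)
```

```text
[0.59773729 0.16992578 0.13637606]
40 320.15533773127856 266.29986148477064
24 302.7405948117594 360.568140126912
```

View pics/w2.png

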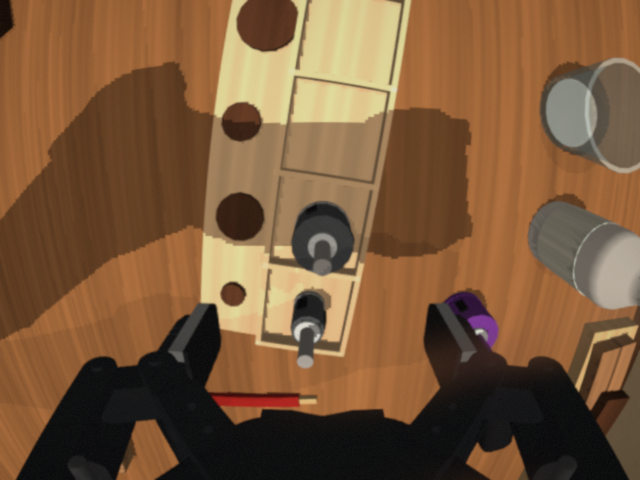

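The shank of the 40 saw is at (322,268), against a predicted (320,266), which is good. The purple decoy is clear of the fingers. Grasping.

Call:
{"fn": "play_rows", "kwargs": {
  "rows": [
    {"dx":0.05,"dy":0,"dz":2,"roll":0,"fingers":-1},
    {"dx":0,"dy":0,"dz":2,"roll":0,"fingers":-1},
    {"dx":0,"dy":0,"dz":2,"roll":0,"fingers":-1},
    {"dx":0,"dy":0,"dz":1.1,"roll":0,"fingers":-1},
    {"dx":0,"dy":0,"dz":0,"roll":0,"fingers":-1}
  ]
}}

```text
t: 18.2
tcp_pos: [0.5973, 0.1712, 0.0647]
tool_rot: [[0.001, 1.0, -0.001], [1.0, -0.001, -0.0], [-0.0, -0.001, -1.0]]
wrist_force: [0.1, 0.3, 0.1]
finger_gap: 0.0853
finger_force: 0.0
```

Call:
{"fn": "play_rows", "kwargs": {
  "rows": [
    {"dx":0,"dy":0,"dz":0,"roll":0,"fingers":0},
    {"dx":0,"dy":0,"dz":0,"roll":0,"fingers":0.3},
    {"dx":0,"dy":0,"dz":0,"roll":0,"fingers":0.6},
    {"dx":0,"dy":0,"dz":0,"roll":0,"fingers":0.8},
    {"dx":0,"dy":0,"dz":0,"roll":0,"fingers":1}
  ]
}}

```text
t: 18.7
tcp_pos: [0.5977, 0.1717, 0.0657]
tool_rot: [[0.001, 1.0, 0.001], [1.0, -0.001, 0.0], [0.0, 0.001, -1.0]]
wrist_force: [-0.6, -0.1, -1.3]
finger_gap: 0.0126
finger_force: 0.0
```

Call:
{"fn": "play_rows", "kwargs": {
  "rows": [
    {"dx":0,"dy":0,"dz":0,"roll":0,"fingers":1},
    {"dx":0,"dy":0,"dz":0,"roll":0,"fingers":1},
    {"dx":0,"dy":0,"dz":0,"roll":0,"fingers":1}
  ]
}}

```text
t: 19.0
tcp_pos: [0.5977, 0.1716, 0.0656]
tool_rot: [[0.001, 1.0, 0.0], [1.0, -0.001, 0.0], [0.0, 0.0, -1.0]]
wrist_force: [-1.5, 0.0, 5.2]
finger_gap: 0.0081
finger_force: 58.6
```

Call:
{"fn": "play_rows", "kwargs": {
  "rows": [
    {"dx":0,"dy":0,"dz":-1,"roll":0,"fingers":1},
    {"dx":0,"dy":0,"dz":-3,"roll":0,"fingers":1},
    {"dx":0,"dy":0,"dz":-4,"roll":0,"fingers":1},
    {"dx":0,"dy":0,"dz":-4,"roll":0,"fingers":1},
    {"dx":0,"dy":0,"dz":0,"roll":0,"fingers":1}
  ]
}}

```text
t: 19.5
tcp_pos: [0.6001, 0.1718, 0.1907]
tool_rot: [[0.002, 1.0, 0.008], [1.0, -0.002, 0.003], [0.003, 0.008, -1.0]]
wrist_force: [0.4, 0.2, -1.5]
finger_gap: 0.0082
finger_force: 58.6
```

Call:
{"fn": "play_rows", "kwargs": {
  "rows": [
    {"dx":-2,"dy":-0.5,"dz":0,"roll":0,"fingers":1},
    {"dx":-3.5,"dy":-0.9,"dz":0,"roll":0,"fingers":1},
    {"dx":-4.5,"dy":-1.2,"dz":0,"roll":0,"fingers":1},
    {"dx":-4.5,"dy":-1.2,"dz":0,"roll":0,"fingers":1},
    {"dx":-4.5,"dy":-1.2,"dz":0,"roll":0,"fingers":1}
  ]
}}

```text
t: 20.0
tcp_pos: [0.5455, -0.0207, 0.1844]
tool_rot: [[0.001, 1.0, -0.002], [1.0, -0.001, -0.001], [-0.001, -0.002, -1.0]]
wrist_force: [0.7, -0.4, -0.5]
finger_gap: 0.0076
finger_force: 58.7
```

Call:
{"fn": "play_rows", "kwargs": {
  "rows": [
    {"dx":-4.5,"dy":-1.2,"dz":0,"roll":0,"fingers":1},
    {"dx":-4.5,"dy":-1.2,"dz":0,"roll":0,"fingers":1},
    {"dx":-3,"dy":-0.8,"dz":0,"roll":0,"fingers":1},
    {"dx":-1.8,"dy":-0.5,"dz":0,"roll":0,"fingers":1},
    {"dx":0,"dy":0,"dz":0,"roll":0,"fingers":1}
  ]
}}

```text
t: 20.5
tcp_pos: [0.5078, -0.1601, 0.1847]
tool_rot: [[0.007, 1.0, -0.002], [1.0, -0.007, -0.001], [-0.001, -0.002, -1.0]]
wrist_force: [0.3, 0.5, -1.7]
finger_gap: 0.0075
finger_force: 58.7
```

Call:
{"fn": "play_rows", "kwargs": {
  "rows": [
    {"dx":0,"dy":0,"dz":2,"roll":0,"fingers":1},
    {"dx":0,"dy":0,"dz":2,"roll":0,"fingers":1},
    {"dx":0,"dy":0,"dz":1,"roll":0,"fingers":1},
    {"dx":0,"dy":0,"dz":0,"roll":0,"fingers":1},
    {"dx":0,"dy":0,"dz":0,"roll":0,"fingers":1}
  ]
}}

```text
t: 21.0
tcp_pos: [0.5102, -0.1562, 0.1353]
tool_rot: [[0.001, 1.0, -0.001], [1.0, -0.001, 0.0], [0.0, -0.001, -1.0]]
wrist_force: [0.1, -0.4, -1.3]
finger_gap: 0.0076
finger_force: 58.6
```

Call:
{"fn": "play_rows", "kwargs": {
  "rows": [
    {"dx":0,"dy":0,"dz":2,"roll":0,"fingers":1},
    {"dx":0,"dy":0,"dz":2,"roll":0,"fingers":1},
    {"dx":0,"dy":0,"dz":2,"roll":0,"fingers":1},
    {"dx":0,"dy":0,"dz":0.7,"roll":0,"fingers":1},
    {"dx":0,"dy":0,"dz":0.2,"roll":0,"fingers":1}
  ]
}}

```text
t: 21.5
tcp_pos: [0.5103, -0.1563, 0.0663]
tool_rot: [[0.001, 1.0, -0.0], [1.0, -0.001, 0.0], [0.0, -0.0, -1.0]]
wrist_force: [-0.0, -0.2, -1.8]
finger_gap: 0.008
finger_force: 58.6
```

Call:
{"fn": "play_rows", "kwargs": {
  "rows": [
    {"dx":0,"dy":0,"dz":0,"roll":0,"fingers":1},
    {"dx":0,"dy":0,"dz":0,"roll":0,"fingers":1}
  ]
}}

```text
t: 21.7
tcp_pos: [0.5108, -0.1565, 0.0672]
tool_rot: [[0.001, 1.0, 0.001], [1.0, -0.001, -0.0], [-0.0, 0.001, -1.0]]
wrist_force: [0.4, -0.1, -1.6]
finger_gap: 0.0078
finger_force: 58.6
```

Call:
{"fn": "play_rows", "kwargs": {
  "rows": [
    {"dx":0,"dy":0,"dz":0,"roll":0,"fingers":0.7},
    {"dx":0,"dy":0,"dz":0,"roll":0,"fingers":0.4},
    {"dx":0,"dy":0,"dz":0,"roll":0,"fingers":0},
    {"dx":0,"dy":0,"dz":0,"roll":0,"fingers":-0.5},
    {"dx":0,"dy":0,"dz":0,"roll":0,"fingers":-1}
  ]
}}

```text
t: 22.2
tcp_pos: [0.5103, -0.1564, 0.0664]
tool_rot: [[0.001, 1.0, 0.0], [1.0, -0.001, -0.0], [-0.0, 0.0, -1.0]]
wrist_force: [0.6, -0.1, 0.3]
finger_gap: 0.0684
finger_force: 0.0
```

Call:
{"fn": "play_rows", "kwargs": {
  "rows": [
    {"dx":0,"dy":0,"dz":-2,"roll":0,"fingers":-1},
    {"dx":0,"dy":0,"dz":-3,"roll":0,"fingers":-1},
    {"dx":0,"dy":0,"dz":-4,"roll":0,"fingers":-1},
    {"dx":0,"dy":0,"dz":-3,"roll":0,"fingers":-1},
    {"dx":0,"dy":0,"dz":0,"roll":0,"fingers":-1}
  ]
}}

```text
t: 22.7
tcp_pos: [0.5119, -0.157, 0.1899]
tool_rot: [[0.001, 1.0, 0.006], [1.0, -0.001, -0.001], [-0.001, 0.006, -1.0]]
wrist_force: [0.5, -0.2, -0.4]
finger_gap: 0.0858
finger_force: 0.0
```

Run:
```python
from h import *
f=grab('scene');cv2.imwrite('pics/s5.png',cv2.resize(f['frame'][100:300,150:510],None,fx=2.2,fy=2.2))
```

```text
(no output)
```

View pics/s5.png

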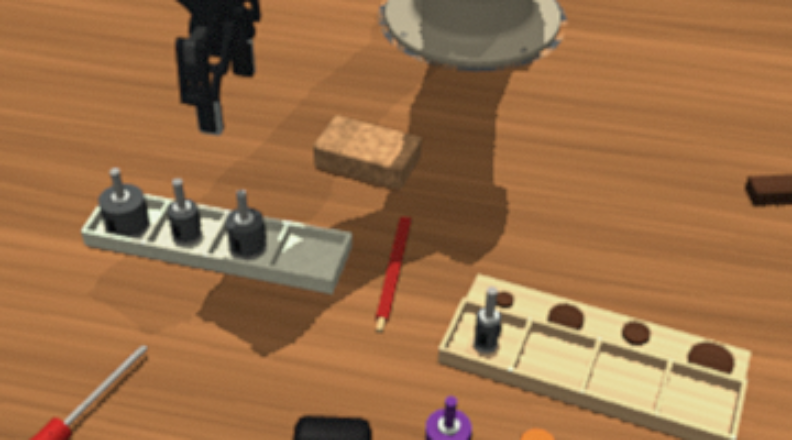

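Three saws stand correctly in the white tray. Now the 24 saw.

Call:
{"fn": "play_rows", "kwargs": {
  "rows": [
    {"dx":2,"dy":0.6,"dz":0,"roll":0,"fingers":-1},
    {"dx":3.5,"dy":1,"dz":0,"roll":0,"fingers":-1},
    {"dx":4.5,"dy":1.3,"dz":0,"roll":0,"fingers":-1},
    {"dx":4.5,"dy":1.3,"dz":0,"roll":0,"fingers":-1},
    {"dx":4.5,"dy":1.3,"dz":0,"roll":0,"fingers":-1}
  ]
}}

```text
t: 23.25
tcp_pos: [0.5651, 0.0353, 0.1849]
tool_rot: [[0.001, 1.0, -0.002], [1.0, -0.001, -0.0], [-0.0, -0.002, -1.0]]
wrist_force: [1.2, -0.7, 1.0]
finger_gap: 0.0854
finger_force: 0.0
```

Call:
{"fn": "play_rows", "kwargs": {
  "rows": [
    {"dx":4.5,"dy":1.3,"dz":0,"roll":0,"fingers":-1},
    {"dx":2,"dy":0.6,"dz":0,"roll":0,"fingers":-1},
    {"dx":0.9,"dy":0.2,"dz":1,"roll":0,"fingers":-1},
    {"dx":0,"dy":0,"dz":2,"roll":0,"fingers":-1},
    {"dx":0,"dy":0,"dz":2,"roll":0,"fingers":-1}
  ]
}}

```text
t: 23.75
tcp_pos: [0.5857, 0.1065, 0.1344]
tool_rot: [[0.002, 1.0, -0.001], [1.0, -0.002, -0.001], [-0.001, -0.001, -1.0]]
wrist_force: [1.6, 0.0, -0.4]
finger_gap: 0.0857
finger_force: 0.0
```

Call:
{"fn": "play_rows", "kwargs": {
  "rows": [
    {"dx":0,"dy":0,"dz":0,"roll":0,"fingers":-1},
    {"dx":0,"dy":0,"dz":0,"roll":0,"fingers":-1}
  ]
}}

```text
t: 23.95
tcp_pos: [0.5859, 0.1061, 0.1355]
tool_rot: [[0.003, 1.0, -0.002], [1.0, -0.003, -0.001], [-0.001, -0.002, -1.0]]
wrist_force: [0.5, -0.2, 1.1]
finger_gap: 0.085
finger_force: 0.0
```

Run:
```python
from h import *
f=grab('wrist');cv2.imwrite('pics/w3.png',f['frame']);print(arm.get_state()['tcp_pos'])
for n,p in((24,(.5865,.1078,.081)),):
    c=f['R']@np.array(p)+f['t'];r=np.hypot(c[0],c[1]);th=np.arctan2(r,c[2]);print(n,f['cx']+f['f']*th*c[0]/r,f['cy']+f['f']*th*c[1]/r)
```

```text
[0.58642985 0.10637447 0.13622757]
24 321.8508310629917 265.5559143681951
```

View pics/w3.png

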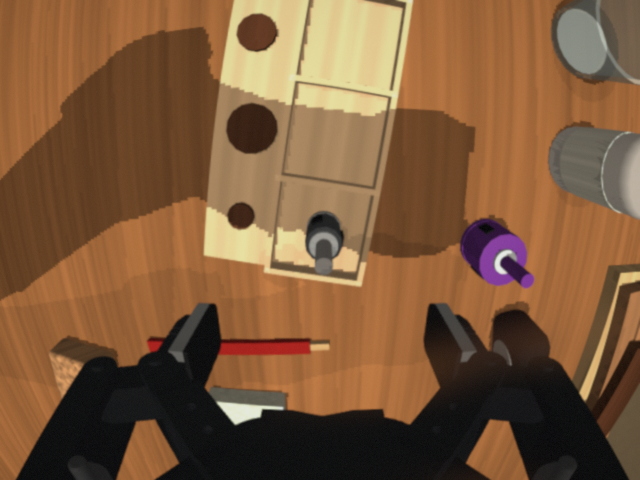

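The 24 shank is at (324,266), against a predicted (322,266), the same tiny offset as the others. Grasping.

Call:
{"fn": "play_rows", "kwargs": {
  "rows": [
    {"dx":0.1,"dy":0.05,"dz":2,"roll":0,"fingers":-1},
    {"dx":0,"dy":0,"dz":2,"roll":0,"fingers":-1},
    {"dx":0,"dy":0,"dz":2,"roll":0,"fingers":-1},
    {"dx":0,"dy":0,"dz":1.1,"roll":0,"fingers":-1},
    {"dx":0,"dy":0,"dz":0,"roll":0,"fingers":-1}
  ]
}}

```text
t: 24.5
tcp_pos: [0.5867, 0.1081, 0.0647]
tool_rot: [[0.001, 1.0, -0.001], [1.0, -0.001, -0.0], [-0.0, -0.001, -1.0]]
wrist_force: [-0.5, 1.0, 0.8]
finger_gap: 0.0857
finger_force: 0.0
```

Call:
{"fn": "play_rows", "kwargs": {
  "rows": [
    {"dx":0,"dy":0,"dz":0,"roll":0,"fingers":0},
    {"dx":0,"dy":0,"dz":0,"roll":0,"fingers":0.3},
    {"dx":0,"dy":0,"dz":0,"roll":0,"fingers":0.6},
    {"dx":0,"dy":0,"dz":0,"roll":0,"fingers":0.75},
    {"dx":0,"dy":0,"dz":0,"roll":0,"fingers":0.85}
  ]
}}

```text
t: 25.0
tcp_pos: [0.5872, 0.1087, 0.0657]
tool_rot: [[0.001, 1.0, 0.001], [1.0, -0.001, 0.0], [0.0, 0.001, -1.0]]
wrist_force: [0.9, -0.0, -0.1]
finger_gap: 0.0122
finger_force: 0.0
```

Call:
{"fn": "play_rows", "kwargs": {
  "rows": [
    {"dx":0,"dy":0,"dz":0,"roll":0,"fingers":1},
    {"dx":0,"dy":0,"dz":0,"roll":0,"fingers":1},
    {"dx":0,"dy":0,"dz":0,"roll":0,"fingers":1},
    {"dx":0,"dy":0,"dz":0,"roll":0,"fingers":1}
  ]
}}

```text
t: 25.4
tcp_pos: [0.5871, 0.1086, 0.0657]
tool_rot: [[0.001, 1.0, 0.0], [1.0, -0.001, 0.0], [0.0, 0.0, -1.0]]
wrist_force: [-1.8, 0.3, 6.0]
finger_gap: 0.008
finger_force: 58.6
```

Call:
{"fn": "play_rows", "kwargs": {
  "rows": [
    {"dx":0,"dy":0,"dz":-1,"roll":0,"fingers":1},
    {"dx":0,"dy":0,"dz":-3,"roll":0,"fingers":1},
    {"dx":0,"dy":0,"dz":-4,"roll":0,"fingers":1},
    {"dx":0,"dy":0,"dz":-4,"roll":0,"fingers":1},
    {"dx":0,"dy":0,"dz":0,"roll":0,"fingers":1}
  ]
}}

```text
t: 25.9
tcp_pos: [0.5895, 0.1086, 0.1906]
tool_rot: [[0.001, 1.0, 0.008], [1.0, -0.001, 0.002], [0.002, 0.008, -1.0]]
wrist_force: [0.5, 0.3, -1.7]
finger_gap: 0.0077
finger_force: 58.6
```

Call:
{"fn": "play_rows", "kwargs": {
  "rows": [
    {"dx":-2,"dy":-0.7,"dz":0,"roll":0,"fingers":1},
    {"dx":-3.5,"dy":-1.3,"dz":0,"roll":0,"fingers":1},
    {"dx":-4.2,"dy":-1.6,"dz":0,"roll":0,"fingers":1},
    {"dx":-4.2,"dy":-1.6,"dz":0,"roll":0,"fingers":1},
    {"dx":-3.5,"dy":-1.3,"dz":0,"roll":0,"fingers":1}
  ]
}}

```text
t: 26.4
tcp_pos: [0.5195, -0.068, 0.1846]
tool_rot: [[0.002, 1.0, -0.002], [1.0, -0.002, -0.001], [-0.001, -0.002, -1.0]]
wrist_force: [0.7, -0.2, -1.1]
finger_gap: 0.0077
finger_force: 58.6
```

Call:
{"fn": "play_rows", "kwargs": {
  "rows": [
    {"dx":-2.3,"dy":-0.9,"dz":0,"roll":0,"fingers":1},
    {"dx":0,"dy":0,"dz":0,"roll":0,"fingers":1},
    {"dx":0,"dy":0,"dz":2,"roll":0,"fingers":1},
    {"dx":0,"dy":0,"dz":2,"roll":0,"fingers":1},
    {"dx":0,"dy":0,"dz":1,"roll":0,"fingers":1}
  ]
}}

```text
t: 26.9
tcp_pos: [0.5118, -0.0879, 0.1336]
tool_rot: [[0.001, 1.0, -0.003], [1.0, -0.001, 0.0], [0.0, -0.003, -1.0]]
wrist_force: [-1.0, 0.1, -1.2]
finger_gap: 0.0078
finger_force: 58.6
```

Call:
{"fn": "play_rows", "kwargs": {
  "rows": [
    {"dx":0,"dy":0,"dz":0,"roll":0,"fingers":1},
    {"dx":0,"dy":0,"dz":0,"roll":0,"fingers":1}
  ]
}}

```text
t: 27.1
tcp_pos: [0.5127, -0.0883, 0.1353]
tool_rot: [[0.001, 1.0, -0.001], [1.0, -0.001, -0.0], [-0.0, -0.001, -1.0]]
wrist_force: [0.1, 0.3, -1.7]
finger_gap: 0.0077
finger_force: 58.6
```

Call:
{"fn": "play_rows", "kwargs": {
  "rows": [
    {"dx":0,"dy":0,"dz":2,"roll":0,"fingers":1},
    {"dx":0,"dy":0,"dz":2,"roll":0,"fingers":1},
    {"dx":0,"dy":0,"dz":2,"roll":0,"fingers":1},
    {"dx":0,"dy":0,"dz":0.7,"roll":0,"fingers":1},
    {"dx":0,"dy":0,"dz":0.2,"roll":0,"fingers":1}
  ]
}}

```text
t: 27.6
tcp_pos: [0.5129, -0.0883, 0.0663]
tool_rot: [[0.001, 1.0, -0.0], [1.0, -0.001, 0.0], [0.0, -0.0, -1.0]]
wrist_force: [-0.6, -0.1, -1.4]
finger_gap: 0.0079
finger_force: 58.7
```

Call:
{"fn": "play_rows", "kwargs": {
  "rows": [
    {"dx":0,"dy":0,"dz":0.1,"roll":0,"fingers":1},
    {"dx":0,"dy":0,"dz":0,"roll":0,"fingers":1},
    {"dx":0,"dy":0,"dz":0,"roll":0,"fingers":1}
  ]
}}

```text
t: 27.9
tcp_pos: [0.5132, -0.0884, 0.066]
tool_rot: [[0.001, 1.0, 0.001], [1.0, -0.001, -0.0], [-0.0, 0.001, -1.0]]
wrist_force: [-0.2, -0.3, -2.0]
finger_gap: 0.0078
finger_force: 58.7
```

Call:
{"fn": "play_rows", "kwargs": {
  "rows": [
    {"dx":0,"dy":0,"dz":0,"roll":0,"fingers":0.7},
    {"dx":0,"dy":0,"dz":0,"roll":0,"fingers":0.4},
    {"dx":0,"dy":0,"dz":0,"roll":0,"fingers":0},
    {"dx":0,"dy":0,"dz":0,"roll":0,"fingers":-0.5},
    {"dx":0,"dy":0,"dz":0,"roll":0,"fingers":-1}
  ]
}}

```text
t: 28.4
tcp_pos: [0.5128, -0.0884, 0.0653]
tool_rot: [[0.001, 1.0, 0.0], [1.0, -0.001, -0.0], [-0.0, 0.0, -1.0]]
wrist_force: [-1.1, -0.8, -1.2]
finger_gap: 0.0684
finger_force: 0.0
```

Call:
{"fn": "play_rows", "kwargs": {
  "rows": [
    {"dx":0,"dy":0,"dz":-2,"roll":0,"fingers":-1},
    {"dx":0,"dy":0,"dz":-3,"roll":0,"fingers":-1},
    {"dx":0,"dy":0,"dz":-4,"roll":0,"fingers":-1},
    {"dx":0,"dy":0,"dz":-3,"roll":0,"fingers":-1},
    {"dx":0,"dy":0,"dz":0,"roll":0,"fingers":-1}
  ]
}}

```text
t: 28.9
tcp_pos: [0.5145, -0.0887, 0.1888]
tool_rot: [[0.001, 1.0, 0.006], [1.0, -0.001, -0.0], [-0.0, 0.006, -1.0]]
wrist_force: [0.1, 0.2, -0.2]
finger_gap: 0.0852
finger_force: 0.0
```

Call:
{"fn": "play_rows", "kwargs": {
  "rows": [
    {"dx":4,"dy":0,"dz":-2,"roll":0,"fingers":-1},
    {"dx":4,"dy":0,"dz":-2,"roll":0,"fingers":-1},
    {"dx":4,"dy":0,"dz":0,"roll":0,"fingers":-1},
    {"dx":4,"dy":0,"dz":0,"roll":0,"fingers":-1},
    {"dx":4,"dy":0,"dz":0,"roll":0,"fingers":-1}
  ]
}}

```text
t: 29.4
tcp_pos: [0.5125, 0.1133, 0.2248]
tool_rot: [[0.001, 1.0, -0.0], [1.0, -0.001, -0.0], [-0.0, -0.0, -1.0]]
wrist_force: [0.6, 0.0, 0.2]
finger_gap: 0.0855
finger_force: 0.0
```

Call:
{"fn": "play_rows", "kwargs": {
  "rows": [
    {"dx":4,"dy":0,"dz":0,"roll":0,"fingers":-1},
    {"dx":3,"dy":0,"dz":0,"roll":0,"fingers":-1},
    {"dx":0,"dy":0,"dz":0,"roll":0,"fingers":-1},
    {"dx":0,"dy":0,"dz":0,"roll":0,"fingers":-1}
  ]
}}

```text
t: 29.8
tcp_pos: [0.5126, 0.182, 0.2244]
tool_rot: [[-0.001, 1.0, -0.001], [1.0, 0.001, -0.001], [-0.001, -0.001, -1.0]]
wrist_force: [0.2, 0.3, -0.4]
finger_gap: 0.0855
finger_force: 0.0
```

Run:
```python
from h import *
f=grab('scene');g=grab('top')
a=cv2.resize(f['frame'][160:240,170:330],None,fx=4,fy=4);b=cv2.resize(g['frame'][230:320,345:530],(640,311))
cv2.imwrite('pics/end.png',cv2.resize(np.vstack([a,b]),(600,592)))
```

```text
(no output)
```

View pics/end.png

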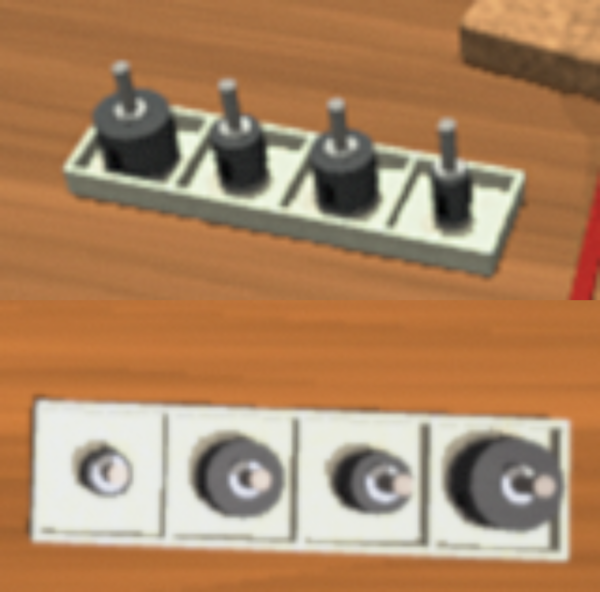

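All four saws stand upright in the white tray, left to right 24, 40, 32, 48, each near its compartment's centre, and the gripper is clear.

```bash
python3 -c "
from rig import arm
print(arm.sign_off())"
```

```text
the job is handed in; nothing more can be done
None
```

The four saws stand upright and released in the empty tray in reverse order (left to right 24, 40, 32, 48), and the job is handed in at about 30 s on the robot's clock; no verdict came back.

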